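Clip the tube carrier onto the shaker

TASK

Load the tube carrier onto the shaker: pick it up (it has a grip rib) and with its front edge held up hook the tongue under the retaining lip at the back of the platform until it meets the stop, then rotate the front edge down and press it until the sprung catch snaps over it and the carrier lies flat. Do it gently, feeling for contact: the carrier must never be rammed or forced against the shaker. Let go at the end and leave the other things on the bench where they are.

Things in the scene. Friction and masses are not known exactly. Their poses are not given: they have to be found in the camera images.
- shaker: Small white reciprocating shaker fixed on the bench, housing 234 x 146 mm (x, y). Origin: centre of its underside; x points away from its control panel. On top an aluminium platform, floor 70 mm above the bench. It slides along the shaker's x and stands locked where it last stopped, up to 20 mm either way of its middle position: this offset is NOT measured, it must be felt or seen.
- seat_mid (a point): Reference point of the shaker (not the platform) at its x = y = 0, at the height of the platform's floor. The seat's parts are given from here for the platform in its middle position. Seat 139 mm long, 90 mm wide: rear stop face at x = +70, front wall (two blocks 9 mm high) at x = -69; side guides at y = +-45 from x = -20 to +50, straight 8 mm up, then flared out to 18 mm high.
- lip_mid (a point): Where the front lower edge of the retaining lip is when the platform stands in the middle: 61 mm along x from seat_mid, 9 mm above the floor. The lip, aluminium, 104 mm wide, 6 mm thick, overhangs the floor by 9 mm in front of the rear stop (+70 mm). The tongue enters under it at tilts up to about 0.35 rad.
- catch (a joint): Sprung dark steel nose, 30 mm wide, in the middle of the front wall: metres pushed back (to -x), 0 at rest, at most 0.010. Tip at rest x = -62 mm from seat_mid (platform in the middle), 13.5 mm over the floor, 4 mm over the seated front edge. Upper face slopes 60 degrees: the carrier pressed down pushes it back 5 mm, then it snaps out. Spring 2.5 N + 200 N/m; takes about 4 to 9 N down on the rib.
- carrier: Flat grey tube carrier, 136 x 84 mm (x, y), about 0.22 kg, loose on the bench. Origin: middle of length and width, on the underside; z up. Body 10 mm thick from x = -68 to +52 mm; the rest to x = +68 is the tongue, 5 mm thick, flush with the underside, full width. Across it at x = -12 mm stands a grip rib 14 mm thick (x), 50 mm long (y), its top 42 mm above the underside.
- carrier_tongue (a point): Middle of the lower edge of the carrier's tongue end, at x = +68 mm, on the underside.
- carrier_front (a point): Middle of the lower edge of the carrier's other, thick end (front edge), at x = -68 mm, on the underside.
- carrier_grip (a point): Point inside the grip rib, 32 mm above the underside; a good place for the middle of the finger pads, closing along the carrier's x.
- beaker: Glass beaker, 53 mm across, 66 mm high, standing loose on the bench; a bystander. Origin: centre of its underside.
- timer: Small flat white timer, 70 x 64 x 16 mm, lying loose; a bystander. Origin: centre of its underside.
- coverslip_box: Small white and blue carton, 34 x 53 x 22 mm, loose; a bystander. Origin: centre of its underside.
- brown_bottle: Brown bottle, 62 mm across, 120 mm high, loose, standing beside the shaker; a bystander. Origin: centre of its underside.

How it is judged:
By the outcome, as a careful person would: the job done as asked, in the order asked, and still so for the second after the job is handed in, with the robot touching nothing.
It also fails if it takes over 64 s, if anything falls off the work surface, if the arm or the gripper's body presses on something with over 40 N, if the wrist force passes 120 N, or if a joint passes its speed limit or range.

ROBOT

A 6-joint arm with a two-finger parallel gripper is mounted at the origin on a cart in front of the work surface, level with it; the furniture and walls round the work are solid. World frame = base frame: x ahead of the robot, y to its left, z up, the work surface at z = 0. Lengths are in m, angles in rad, forces in N, time in s.
With the tool pointing down it reaches from about 0.375 to 0.975 m from the base axis. Payload 3.8 kg.
Tool frame: the origin (TCP) lies midway between the tips of the shut fingers; the grasp point (between the pads) lies 19 mm behind it; z points along the fingers, y is the line along which they close (so a half turn about z gives the same grasp; the last joint's range is limited). The gripper opens to 88 mm and grips with 3 to 60 N. Pads are 18 mm wide; open, the fingers measure 123 mm over their backs; the gripper's body (75 mm by 187 mm) begins 45 mm behind the grasp point.
Start: joints at [1.105, 0.264, 1.604, -0, 1.274, -0.037], TCP at [0.281, 0.614, 0.239] pointing down, gripper open.
Joint ranges: [-2.63, 2.63], [-0.94, 2.18], [0.31, 2.57], [-1.31, 4.45], [0, 2.66], [-2.55, 2.55]. Speed limits (rad/s): [2.57, 2.57, 3.14, 3.14, 3.14, 3.14].

INTERFACE

Orientations are given as a rotation vector (axis times angle).
In Python, from cell import manip, inverse_kinematics, cams, order gives the robot as it stands. Calls block until the motion is done:
- manip.move_pose(position, orientation): joint-space move of the TCP to a pose.
- manip.move_linear(position, rate=0.15, rot=None): straight line of the TCP; rot=None keeps the orientation; rate is the mean speed in m/s.
- manip.set_joints(angles): joint-space move.
- manip.set_gripper(opening, force=None): finger opening in m; force is the grip in N (None keeps the last); returns when the fingers have stopped.
- manip.dwell(seconds).
- inverse_kinematics(position, orientation): joint angles nearest the present ones, or None.
- manip.state(): the state.
- cams.capture(name): name is "scene" or "top"; returns a dict with "image" (420x560x3 uint8, blue, green, red), "z_map" (420x560 float32, m along the optical axis (not along the pixel's ray), 0 where there is no reading), "intrinsics" (3x3 intrinsics, pixels), "position" and "orientation" of the camera in the world. Camera axes: x right, y down, z forward; pixel columns grow to the right and rows downward; lengths in m; the calibration is good to about 2 mm. A picture is of the moment at which its call begins.
A pose or a line that the arm cannot do raises manip.IKError and nothing moves.
- order.close_job(): hands the job in; it is judged then, once.
The state is a dict: "clock": time; "joint_pos": joint angles; "joint_velocities": joint speeds; "tau": joint torques, N m; "tool_pos": TCP position; "tcp_rot": TCP orientation; "contact_force": force on the tool from outside, world axes, zero at the start; "moment": the same for the moment, N m; "gripper_width": finger opening in m; "grasp_force": force on a finger pad.
Only numpy, scipy, OpenCV 4.12 (cv2) and the standard library are available. Lean on these libraries where they do the work, as an engineer would, in place of code of your own. Each camera call takes 0.05 s, during which the arm holds its last target. There are 200 camera calls.

## Working session

There is one attempt and no reset: what is moved stays moved. The work goes in short steps, each a Python script; the robot and the scene stay as the last script left them, time stands still between calls to the robot, and variables do not carry over. Pictures are saved under pics/ and viewed, at most 10 in all, crops included, and the job is handed in when it is done.

```bash
ls; mkdir -p pics
cat > h.py <<'E'
import numpy as np, cv2
from scipy.spatial.transform import Rotation as R
from cell import manip, inverse_kinematics, cams, order
def cloud(c):
    K=np.array(c["intrinsics"]);z=c["z_map"];v,u=np.mgrid[:z.shape[0],:z.shape[1]]
    P=np.stack([(u-K[0,2])/K[0,0]*z,(v-K[1,2])/K[1,1]*z,z],-1)
    o=np.array(c["orientation"]);M=R.from_rotvec(o).as_matrix() if o.shape==(3,) else (o if o.shape==(3,3) else R.from_quat(o).as_matrix())
    W=P@M.T+np.array(c["position"]);W[z==0]=np.nan
    return W
E
python3 - <<'E'
from h import *
for n in("scene","top"):
    c=cams.capture(n);cv2.imwrite(f"pics/{n}0.png",c["image"]);W=cloud(c);np.save(f"{n}0.npy",W)
    print(n,c["position"],c["orientation"],c["intrinsics"],np.nanmin(W,(0,1)),np.nanmax(W,(0,1)))
print(manip.state())
E
```

```text
pics
scene [-0.32007606 -0.59380063  1.14241275] [-2.15192244  1.26075499 -0.48348119] [[385.48360023   0.         281.24535158]
 [  0.         385.48360023 210.00053572]
 [  0.           0.           1.        ]] [-0.56296208 -1.21963803 -0.87812785] [2.76325259 1.70233805 0.79981035]
top [ 0.31885123 -0.12202281  1.37676915] [-2.16372016  2.15547069 -0.16638181] [[421.79060634   0.         278.21795568]
 [  0.         421.79060634 213.57722826]
 [  0.           0.           1.        ]] [-0.42232435 -1.6580302  -0.87611101] [1.2597266  1.27843974 0.76612451]
{'clock': 0.1, 'joint_pos': array([ 1.10512944e+00,  2.64636334e-01,  1.60523999e+00,  6.21803748e-06,
        1.27368278e+00, -3.69008149e-02]), 'joint_velocities': array([-0.00115123, -0.00205767, -0.00129723,  0.00042956,  0.00104555,
       -0.0001058 ]), 'tau': array([ 1.07641365e-04, -5.03618968e+01, -3.58071077e+01,  7.30206608e-02,
        2.33855692e-02, -8.69413043e-05]), 'tool_pos': array([0.28034389, 0.61332745, 0.23753907]), 'tcp_rot': array([-6.68254216e-01, -3.06918941e+00,  2.98909132e-03]), 'contact_force': array([ 1.12046182,  0.71471937, -0.40390307]), 'moment': array([-0.04155839,  0.00844868, -0.0003517 ]), 'grasp_force': 0.0, 'gripper_width': 0.08788829664795479}
```

View pics/top0.png

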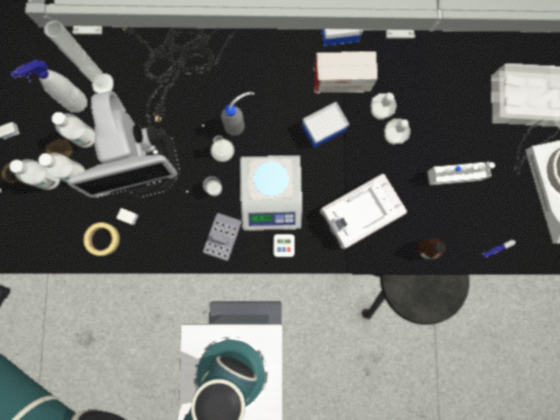

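View pics/scene0.png

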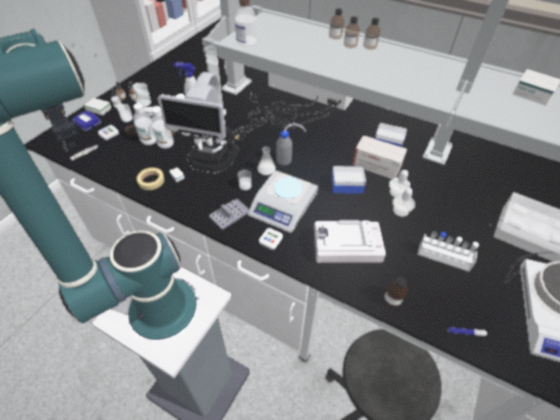

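The top view shows the carrier at about (222,237) and the shaker at about (363,211). The bottle is at (431,248), the timer at (284,245) and the beaker at (212,187).

Run:
```python
import cv2,numpy as np
t=cv2.imread("pics/top0.png");s=cv2.imread("pics/scene0.png")
a=cv2.resize(t[165:265,310:420],None,fx=5,fy=5,interpolation=cv2.INTER_CUBIC)
b=cv2.resize(s[205:275,300:400],None,fx=5,fy=5,interpolation=cv2.INTER_CUBIC)
b=cv2.resize(s[205:275,305:395],(550,428),interpolation=cv2.INTER_CUBIC)
a=cv2.resize(t[170:255,310:415],(400,324),interpolation=cv2.INTER_CUBIC)
c=cv2.resize(t[205:270,195:255],(299,324),interpolation=cv2.INTER_CUBIC)
d=cv2.resize(s[205:270,305:395],(400,270),interpolation=cv2.INTER_CUBIC);e=cv2.resize(s[190:235,200:260],(299,270))
cv2.imwrite("pics/crop.png",np.vstack([np.hstack([a,c]),np.hstack([d,e])]))
W=np.load("top0.npy")
np.set_printoptions(precision=3,suppress=True,linewidth=250)
# shaker & carrier heights
Z=W[...,2]
print((Z[172:252:4,314:412:4]*1000).round())
print((Z[210:264:3,200:246:2]*1000).round())
for uv in[(222,237),(363,211),(431,248),(284,245),(212,187)]:print(uv,W[uv[1],uv[0]])
```

```text
[[ 3.  5. -3.  3. -2.  3.  1. -2.  3.  4. -1. -2. -2.  3.  3. -1.  1. -1. -4. -3. -1.  4.  4. -1. -1.]
 [ 3.  2. -3. -4.  2.  2. -1. -1. -1.  2. -1.  0.  7.  4.  1.  2. 49. 53. -2.  4. -4. -0.  2.  3.  4.]
 [-1.  1. -2. -4.  3.  1. -7.  1. -1. -1. -3.  1.  3.  0.  1. 55. 57. 50. 59.  3. -3. -2. -3.  2.  3.]
 [ 1.  6.  2. -0. -3.  1. -0.  1.  4. -5. -5. -1. -4. 55. 69. 67. 73. 65. 59.  2.  2. -1.  0. -1.  2.]
 [-4.  1.  2. -1.  0. -1.  2.  2.  2. -4. -2. 49. 59. 69. 66. 80. 88. 57. 53. 58.  3.  4.  1.  5.  7.]
 [ 1.  2.  2. -0.  1.  2.  3.  5.  1. 53. 57. 72. 90. 78. 70. 85. 90. 86. 59. 55. 55. -1. -2.  5. -1.]
 [-3. nan  3.  1.  3. -4. -2.  1. 55. 70. 88. 80. 72. 71. 68. 71. 84. 86. 67. 55. 55.  4. -3.  1.  4.]
 [ 0. -1. -3. -3.  3. -2. 55. 64. 68. 81. 71. 70. 71. 70. 66. 71. 71. 85. 89. 59. 59. 55.  0.  6.  2.]
 [-2.  2. -4.  4. 54. 59. 67. 69. 71. 74. 69. 68. 73. 74. 70. 70. 72. 91. 93. 74. 60. 63. 51. -0.  2.]
 [-4.  2. 50. 50. 75. 76. 70. 71. 70. 69. 74. 65. 67. 71. 72. 71. 68. 73. 88. 82. 61. 58. 53.  0.  3.]
 [ 4.  4. 33. 72. 77. 73. 72. 69. 73. 69. 76. 72. 72. 71. 68. 69. 70. 
[... 2135 characters left out ...]
11.  7. 15. 15.  7.  9. 15.  7. 10.  0.  1. -0.  1.  5.  2.]
 [ 2. -0. 13. 11. 10. 10. 12. 12. 10. 15. 11. 13.  4. 13. 11.  7. -2.  5. -0.  2.  1.  7. -4.]
 [ 2.  1. 11.  9.  6. 12.  6.  7.  7. 18.  9.  9.  8. 11. 11.  9.  5.  3.  2. -2.  5.  5.  4.]
 [ 0.  1. -3. -1.  5.  4. -2. 16. 17. 10. 10. 11. 14. 15. 11.  3.  2.  0. -3.  3.  3.  4.  7.]
 [ 3.  6.  1.  7. -2.  0.  1.  0.  3.  3. -1. 12. 12. 10. 12. -2.  1. -2.  1.  2.  4.  7.  4.]
 [ 0. -5. -2.  2.  0. -1.  2. -1. -1.  2. -1.  6. -1.  5. -5. -0.  3.  5. -1.  3.  4.  3. -1.]]
(222, 237) [0.427 0.034 0.02 ]
(363, 211) [ 0.507 -0.412  0.07 ]
(431, 248) [ 0.39  -0.614  0.091]
(284, 245) [ 0.402 -0.165  0.019]
(212, 187) [0.589 0.069 0.029]
```

View pics/crop.png

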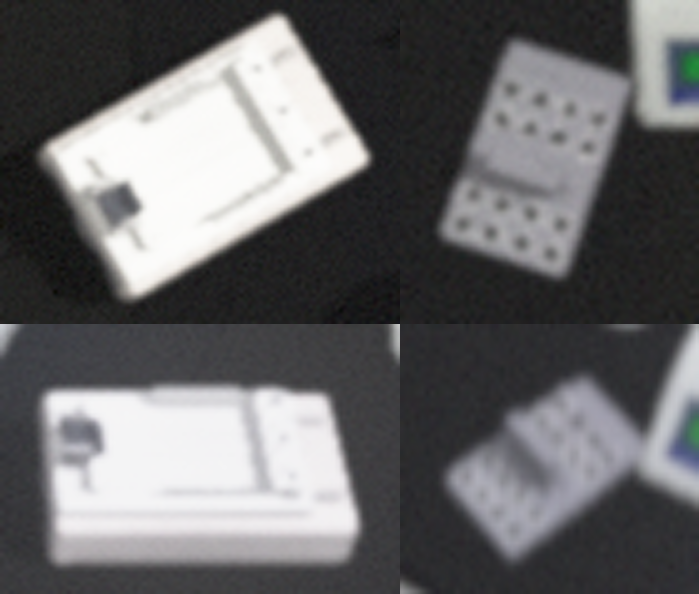

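The crop shows the shaker's catch at its left (+y) end and the lip's dark opening on the right. Shaker x therefore points mainly along -y and a little along +x. The carrier's rib is nearer its lower end in the image, so its tongue points up (+x).

```bash
cat > fit.py <<'E'
from h import *
from scipy.optimize import minimize
def box(x0,x1,y0,y1,z0,z1): return np.array([[x,y,z] for x in(x0,x1) for y in(y0,y1) for z in(z0,z1)])/1000.
CARR=[box(-68,52,-42,42,0,10),box(52,68,-42,42,0,5),box(-19,-5,-25,25,10,42)]
def proj(c,P):
    K=np.array(c["intrinsics"]);M=R.from_rotvec(c["orientation"]).as_matrix()
    q=(P-np.array(c["position"]))@M@K.T; return q[:,:2]/q[:,2:]
S=4
def render(c,parts,T,win):
    u0,u1,v0,v1=win;im=np.zeros(((v1-v0)*S,(u1-u0)*S),np.uint8)
    for b in parts:
        p=(proj(c,T(b))-[u0,v0]+.5)*S-.5
        cv2.fillConvexPoly(im,cv2.convexHull((p*16).round().astype(np.int32)),255,cv2.LINE_AA,4)
    return cv2.resize(im,None,fx=1/S,fy=1/S,interpolation=cv2.INTER_AREA)/255.
def fitsil(cs,masks,wins,parts,x0):
    def T(x): return lambda b:b@R.from_euler('z',x[2]).as_matrix().T+[x[0],x[1],0]
    f=lambda x:sum(np.abs(render(c,parts,T(x),w)-m).sum()/m.sum() for c,m,w in zip(cs,masks,wins))
    best=None
    for k in range(3):
        r=minimize(f,x0,method='Nelder-Mead',options=dict(initial_simplex=np.array([x0,np.add(x0,[.02,0,0]),np.add(x0,[0,.02,0]),np.add(x0,[0,0,.15])]) if k==0 else np.array([x0,np.add(x0,[-.005,0,0]),np.add(x0,[0,.005,0]),np.add(x0,[0,0,-.04])]),xatol=1e-4,fatol=1e-5));x0=r.x
    return r.x,r.fun
E
python3 - <<'E'
from fit import *
np.set_printoptions(precision=4,suppress=True,linewidth=200)
cc={}
for n,k in(("top",8),("scene",5)):
    L=[cams.capture(n) for _ in range(k)];c=L[0]
    z=np.array([l["z_map"] for l in L]);z[z==0]=np.nan
    c["z_map"]=np.nan_to_num(np.nanmedian(z,0)).astype(np.float32)
    c["image"]=np.mean([l["image"] for l in L],0).round().astype(np.uint8);cc[n]=c
np.save("cc.npy",cc,allow_pickle=True)
def mask(c,w,th,close=5):
    u0,u1,v0,v1=w;g=c["image"].max(2)[v0:v1,u0:u1]
    m=(g>th).astype(np.uint8)
    m=cv2.morphologyEx(m,cv2.MORPH_CLOSE,np.ones((close,close)))
    n,l,s,_=cv2.connectedComponentsWithStats(m);i=1+s[1:,4].argmax();m=(l==i).astype(float);return m
wt=(196,243,207,268);ws=(205,249,195,232)
W=cloud(cc["top"])
for th in(60,75,90):
  ms=[mask(cc["top"],wt,th),mask(cc["scene"],ws,th)]
  print("carr",th,[m.sum() for m in ms],fitsil([cc["top"]],ms[:1],[wt],CARR,[.43,.034,-.35]),fitsil([cc["scene"]],ms[1:],[ws],CARR,[.43,.034,-.35]))
ht=(305,420,160,262);hs=(300,398,205,275)
for th in(70,110):
  ms=[mask(cc["top"],ht,th,9),mask(cc["scene"],hs,th,9)]
  for H in(57,):
    P=[box(-117,117,-73,73,0,H)]
    print("shk",th,H,fitsil([cc["top"]],ms[:1],[ht],P,[.5,-.41,-1.05]),fitsil([cc["scene"]],ms[1:],[hs],P,[.5,-.41,-1.05]))
E
```

```text
carr 60 [np.float64(1283.0), np.float64(807.0)] (array([ 0.4301,  0.0353, -0.3251]), np.float64(0.12561857166872983)) (array([ 0.4274,  0.0319, -0.3729]), np.float64(0.17010472094661902))
carr 75 [np.float64(1228.0), np.float64(745.0)] (array([ 0.4308,  0.035 , -0.3283]), np.float64(0.08913904323944562)) (array([ 0.4295,  0.0319, -0.3453]), np.float64(0.1050190814580866))
carr 90 [np.float64(1179.0), np.float64(698.0)] (array([ 0.431 ,  0.0356, -0.3275]), np.float64(0.06841291223868683)) (array([ 0.4314,  0.0319, -0.3334]), np.float64(0.0628068992640036))
shk 70 57 (array([ 0.5134, -0.4211, -1.0494]), np.float64(0.045969319302329344)) (array([ 0.5132, -0.4223, -1.0471]), np.float64(0.250607952678278))
shk 110 57 (array([ 0.5134, -0.4211, -1.0504]), np.float64(0.04490150899069305)) (array([ 0.5158, -0.4207, -1.0561]), np.float64(0.022648567119155354))<stdin>:7: RuntimeWarning: All-NaN slice encountered
```

Run:
```python
from fit import *
np.set_printoptions(precision=1,suppress=True,linewidth=220)
cc=np.load("cc.npy",allow_pickle=True).item()
x0,y0,th=.5142,-.4210,-1.051
Rz=R.from_euler('z',th).as_matrix()
sc=3 # px/mm
out=[]
for n,zz in(("top",.085),("scene",.085)):
    X,Y=np.meshgrid(np.arange(-125,125,1/sc*1.0),np.arange(80,-80,-1/sc))
    P=np.stack([X/1000,Y/1000,np.full_like(X,zz)],-1).reshape(-1,3)@Rz.T+[x0,y0,0]
    uv=proj(cc[n],P).astype(np.float32).reshape(*X.shape,2)
    im=cv2.remap(cc[n]["image"],uv[...,0],uv[...,1],cv2.INTER_CUBIC)
    g=im.max(2).astype(float);im=np.repeat(np.clip((g-120)*255/135,0,255)[...,None],3,2).astype(np.uint8)
    for xx in range(-120,121,20): cv2.line(im,(int((xx+125)*sc),0),(int((xx+125)*sc),8 if xx else 25),(0,0,255),1)
    for yy in(-45,0,45): cv2.line(im,(0,(80-yy)*sc),(15,(80-yy)*sc),(0,0,255),1)
    out.append(im[:,:]);
cv2.imwrite("pics/rect.png",cv2.resize(np.vstack(out),(470,600),interpolation=cv2.INTER_AREA))
for n in cc:
    W=(cloud(cc[n])-[x0,y0,0])@Rz; W=W.reshape(-1,3)*1000; W=W[np.isfinite(W[:,0])]
    print(n)
    for lab,ya,yb in(("mid",-12,12),("side+",18,40),("side-",-40,-18)):
        m=(W[:,1]>ya)&(W[:,1]<yb)
        print(lab,[(int(a),round(float(np.median(W[m&(W[:,0]>=a)&(W[:,0]<a+4),2])))if (m&(W[:,0]>=a)&(W[:,0]<a+4)).any() else None) for a in range(-120,120,4)])
    m=(W[:,0]>0)&(W[:,0]<35)
    print("acrossY",[(int(a),round(float(np.median(W[m&(W[:,1]>=a)&(W[:,1]<a+3),2])))if (m&(W[:,1]>=a)&(W[:,1]<a+3)).any() else None) for a in range(-80,80,3)])
```

```text
top
mid [(-120, 53), (-116, 70), (-112, 72), (-108, 92), (-104, 90), (-100, 90), (-96, 90), (-92, 92), (-88, 95), (-84, 94), (-80, 87), (-76, 71), (-72, 71), (-68, 70), (-64, 71), (-60, 71), (-56, 70), (-52, 71), (-48, 71), (-44, 71), (-40, 71), (-36, 70), (-32, 72), (-28, 71), (-24, 71), (-20, 70), (-16, 71), (-12, 71), (-8, 71), (-4, 71), (0, 70), (4, 71), (8, 70), (12, 70), (16, 72), (20, 71), (24, 70), (28, 70), (32, 70), (36, 71), (40, 71), (44, 72), (48, 85), (52, 86), (56, 86), (60, 87), (64, 86), (68, 86), (72, 71), (76, 70), (80, 57), (84, 56), (88, 57), (92, 56), (96, 57), (100, 56), (104, 56), (108, 56), (112, 54), (116, None)]
side+ [(-120, 52), (-116, 71), (-112, 71), (-108, 70), (-104, 71), (-100, 70), (-96, 71), (-92, 79), (-88, 80), (-84, 71), (-80, 71), (-76, 71), (-72, 70), (-68, 70), (-64, 71), (-60, 71), (-56, 70), (-52, 70), (-48, 70), (-44, 71), (-40, 71), (-36, 70), (-32, 71), (-28, 70), (-24, 71), (-20, 71), (-16, 71), (-12, 71), (-8, 70), (-4, 71), (0, 71), (4, 71), (8, 71), (12, 71), (16, 69), (20, 71), (24, 70), (28, 71), (32, 71), (36, 71), (40, 70), (44, 
[... 3278 characters left out ...]
, (88, 53), (92, -400), (96, 50), (100, 53), (104, 53), (108, 52), (112, -399), (116, -856)]
acrossY [(-80, 17), (-77, 28), (-74, 24), (-71, 53), (-68, 66), (-65, 53), (-62, 54), (-59, 67), (-56, 68), (-53, 71), (-50, -852), (-47, -850), (-44, 68), (-41, 67), (-38, 66), (-35, 67), (-32, -389), (-29, 67), (-26, 67), (-23, -852), (-20, 67), (-17, 66), (-14, 64), (-11, 65), (-8, 66), (-5, 67), (-2, -853), (1, 67), (4, 66), (7, 65), (10, 67), (13, 67), (16, -854), (19, 66), (22, 67), (25, -391), (28, 66), (31, 66), (34, 68), (37, -392), (40, 70), (43, 76), (46, 83), (49, -854), (52, -851), (55, -853), (58, -851), (61, -856), (64, -852), (67, -855), (70, -852), (73, -860), (76, -854), (79, -857)]
```

View pics/rect.png

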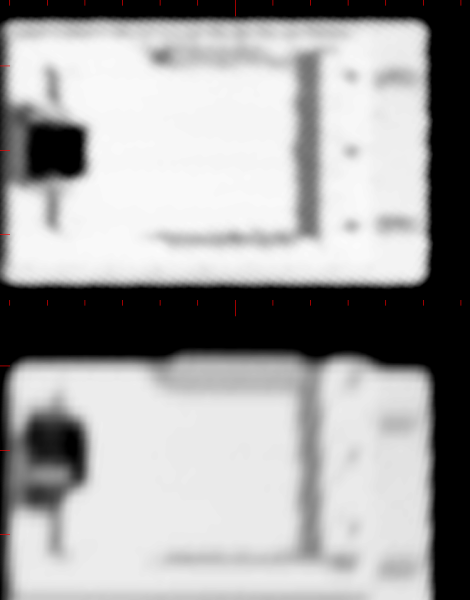

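Depth profiles put the lip's front edge at about x = +47 in the fitted shaker frame and the blocks' inner face at about -83.5. That makes the platform offset roughly -14 mm. Next I'll check the carrier from depth and test IK.

```bash
cat >> h.py <<'E'
TS=-1.051; S0=np.array([.5142,-.4210,0])+R.from_euler('z',TS).apply([-.0142,-.0019,.070])  # platform seat centre (estimate)
def Rc(yaw,tilt,flip): return R.from_euler('z',yaw)*R.from_euler('y',tilt), flip
def tool(p_c,yaw,tilt,flip):
    """TCP pose holding the carrier with origin p_c, yaw, tilt (front up)"""
    C=R.from_euler('z',yaw)*R.from_euler('y',tilt)
    return p_c+C.apply([-.012,0,.013]), (C*R.from_euler('x',np.pi)*R.from_euler('z',flip*np.pi/2)).as_rotvec()
def at_tip(tx,ty,tz,tilt,yaw=TS):
    """carrier origin so that the tongue tip is at platform coords (m)"""
    C=R.from_euler('z',yaw)*R.from_euler('y',tilt)
    return S0+R.from_euler('z',TS).apply([tx,ty,tz])-C.apply([.068,0,0])
E
python3 - <<'E'
from fit import *
np.set_printoptions(precision=4,suppress=True,linewidth=200)
cc=np.load("cc.npy",allow_pickle=True).item()
W=cloud(cc["top"])[207:268,196:243].reshape(-1,3)
m=W[:,2]>.03;m&=(np.hypot(W[:,0]-.43,W[:,1]-.035)<.06)
r=W[m];print("rib",m.sum(),r.mean(0))
C=R.from_euler('z',-.3283)
L=C.inv().apply(r-[.431,.0352,0])*1000;print("rib in carrier mean",L.mean(0),np.percentile(L,[2,98],axis=0))
b=C.inv().apply(W-[.431,.0352,0])*1000;b=b[(b[:,2]>5)&(b[:,2]<16)];print("body",np.percentile(b,[.5,50,99.5],axis=0))
for f in(1,-1):
  for a in((np.array([.431,.0352,0]),-.3283,0),(np.array([.431,.0352,.15]),-.3283,0),(at_tip(.045,0,.03,.22),TS,.22),(at_tip(.045,0,.1,.22),TS,.22),(at_tip(.07,0,0,0),TS,0)):
    p,o=tool(*a,f);print(f,p,inverse_kinematics(p,o))
print(S0,manip.state()['clock'],manip.state()['tool_pos'])
E
```

```text
rib 73 [0.4193 0.0372 0.042 ]
rib in carrier mean [-11.7545  -1.9129  42.0088] [[-18.2361 -25.3976  33.3851]
 [ -5.0269  22.9606  45.0823]]
body [[-67.008  -42.3621   5.0718]
 [  2.1097  -1.2129  10.7007]
 [ 67.1576  41.34    14.7569]]
1 [0.4196 0.0391 0.013 ] None
1 [0.4196 0.0391 0.163 ] None
1 [ 0.4905 -0.3834  0.1301] None
1 [ 0.4905 -0.3834  0.2001] None
1 [ 0.5005 -0.4009  0.083 ] None
-1 [0.4196 0.0391 0.013 ] [ 0.0337  0.0584  2.3188 -0.      0.7644  0.362 ]
-1 [0.4196 0.0391 0.163 ] [ 0.0337 -0.1681  2.2003 -0.      1.1094  0.362 ]
-1 [ 0.4905 -0.3834  0.1301] [-0.74    0.382   1.6727  0.0694  1.2972  0.2852]
-1 [ 0.4905 -0.3834  0.2001] [-0.74    0.3251  1.6133  0.0677  1.4134  0.2933]
-1 [ 0.5005 -0.4009  0.083 ] [-0.7142  0.3351  1.8169 -0.      0.9896  0.3368]
[ 0.5055 -0.4096  0.07  ] 0.75 [0.2806 0.6139 0.2388]
```

Run:
```python
from h import *
np.set_printoptions(precision=4,suppress=True,linewidth=200)
c=np.array([.4305,.0338,0]);F=-1;y=-.3283
manip.move_linear([.2,.43,.28],rate=.25)
p,o=tool(c+[0,0,.12],y,0,F);manip.move_pose(p,o)
manip.set_gripper(.05)
def f(): s=manip.state();return s['clock'],s['tool_pos'],s['contact_force'],s['moment'],s['gripper_width'],s['grasp_force']
print(f())
p,o=tool(c+[0,0,.03],y,0,F);manip.move_linear(p,rate=.15)
p,o=tool(c+[0,0,.001],y,0,F);manip.move_linear(p,rate=.04)
print(f(),p)
manip.set_gripper(.0,25);print(f())
p,o=tool(c+[0,0,.02],y,0,F);manip.move_linear(p,rate=.05)
print(f())
p,o=tool(c+[0,0,.15],y,0,F);manip.move_linear(p,rate=.2)
print(f())
t=cams.capture("top");s=cams.capture("scene")
np.save("g.npy",{"top":t,"scene":s},allow_pickle=True)
cv2.imwrite("pics/g.png",np.hstack([cv2.resize(t["image"][170:270,180:260],(400,500)),cv2.resize(s["image"][130:230,190:270],(400,500))]))
```

```text
(4.15, array([0.4191, 0.0376, 0.133 ]), array([-0.3173,  0.3839, -0.5336]), array([-0.0327,  0.0962, -0.0905]), 0.049764157229623185, 0.0)
(5.775, array([0.4192, 0.0377, 0.014 ]), array([ 0.2472,  0.2148, -0.5666]), array([-0.0432,  0.1049,  0.0697]), 0.04990621208346801, 0.0) [0.4191 0.0377 0.014 ]
(6.4083, array([0.4193, 0.0377, 0.0141]), array([-0.4994,  0.3607,  0.8063]), array([-0.0532,  0.0464, -0.0521]), 0.01395255485515356, 24.997254665941)
(6.9417, array([0.4194, 0.0377, 0.0334]), array([-0.9323,  0.6618, -3.3056]), array([-0.118 ,  0.0823, -0.0109]), 0.01373311009166373, 24.99695428647101)
(7.7417, array([0.4181, 0.0376, 0.1617]), array([ 0.2984, -0.2831, -2.5177]), array([-0.1167,  0.1264, -0.0139]), 0.013785153420652858, 24.996923063881695)
```

View pics/g.png

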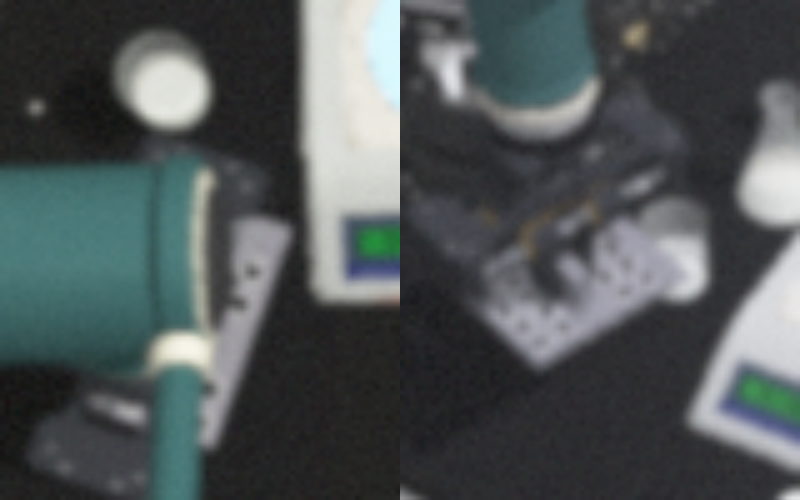

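```bash
sed -i 's/\[-.012,0,.013\]/[-.012,0,.014]/' h.py
cat >> h.py <<'E'
F=-1;TILT=.22
PX=R.from_euler('z',TS)
def tip_now():
    """tongue tip in platform coords (mm), yaw, tilt from the measured TCP"""
    s=manip.state();C=R.from_rotvec(s['tcp_rot'])*(R.from_euler('x',np.pi)*R.from_euler('z',F*np.pi/2)).inv()
    o=np.array(s['tool_pos'])-C.apply([-.012,0,.014])
    t=PX.inv().apply(o+C.apply([.068,0,0])-S0)*1000
    e=C.as_euler('ZYX');return np.r_[t,e[0]-TS,e[1]]
def force(n=6):
    f=[]
    for _ in range(n): manip.dwell(.015);f.append(manip.state()['contact_force'])
    return PX.inv().apply(np.mean(f,0))
def go(tx,ty,tz,tilt,rate=.03,dyaw=0):
    p,o=tool(at_tip(tx,ty,tz,tilt,TS+dyaw),TS+dyaw,tilt,F);manip.move_linear(p,rate=rate,rot=o)
E
python3 - <<'E'
from h import *
np.set_printoptions(precision=3,suppress=True,linewidth=200)
p,o=tool(at_tip(.042,0,.12,TILT),TS,TILT,F);manip.move_pose(p,o)
go(.042,0,.032,TILT,.12)
manip.dwell(.3)
print(tip_now(),force(10),manip.state()['clock'])
t=[cams.capture("top") for _ in range(6)];s=[cams.capture("scene") for _ in range(4)]
cc={}
for n,L in(("top",t),("scene",s)):
    z=np.array([l["z_map"] for l in L]);z[z==0]=np.nan;c=L[0];c["z_map"]=np.nan_to_num(np.nanmedian(z,0)).astype(np.float32);c["image"]=np.mean([l["image"] for l in L],0).astype(np.uint8);cc[n]=c
np.save("hov.npy",cc,allow_pickle=True)
cv2.imwrite("pics/hov.png",np.hstack([cv2.resize(cc["top"]["image"][155:265,310:410],(400,440),interpolation=cv2.INTER_CUBIC),cv2.resize(cc["scene"]["image"][180:290,295:395],(400,440),interpolation=cv2.INTER_CUBIC)]))
E
```

```text
[42.536  0.086 32.948 -0.     0.219] [ 0.043  0.006 -3.021] 10.7833<stdin>:10: RuntimeWarning: All-NaN slice encountered
```

View pics/hov.png

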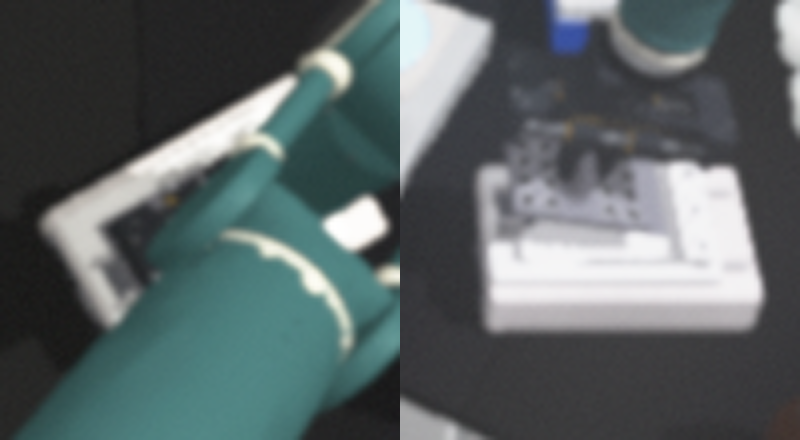

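Top is mostly blocked by the arm. The scene view shows the carrier tilted above the seat, front up, with its tongue just short of the lip. I'll overlay the models on it to check alignment.

Run:
```python
from fit import *
cc=np.load("hov.npy",allow_pickle=True).item();c=cc["scene"]
u0,v0,k=340-35,205-10,8
k=8; u0,u1,v0,v1=308,392,205,270
im=cv2.resize(c["image"][v0:v1,u0:u1],None,fx=k,fy=k,interpolation=cv2.INTER_CUBIC)
def ln(P,col,T):
    q=((proj(c,T(np.array(P)/1000.))-[u0,v0]+.5)*k-.5).round().astype(int);cv2.polylines(im,[q.reshape(-1,1,2)],False,col,1)
Tp=lambda b:PX.apply(b)+S0
tilt=.219
C=PX*R.from_euler('y',tilt);org=S0+PX.apply(np.array([42.5,.1,32.9])/1000)-C.apply([.068,0,0])
Tc=lambda b:C.apply(b)+org
ln([[-68,-42,10],[52,-42,10],[52,-42,5],[68,-42,5],[68,42,5],[52,42,5],[52,42,10],[-68,42,10],[-68,-42,10],[-68,-42,0],[68,-42,0],[68,-42,5]],(0,0,255),Tc)
ln([[61,-52,15],[61,52,15]],(0,160,0),Tp);ln([[61,-52,9],[61,52,9]],(0,160,0),Tp)
for s in(1,-1): ln([[-20,s*45,0],[50,s*45,0]],(255,0,0),Tp);ln([[-20,s*45,8],[50,s*45,8]],(255,0,0),Tp)
T0=lambda b:PX.apply(b)+[.5142,-.421,0]
ln([[-117,-73,57],[117,-73,57],[117,73,57],[-117,73,57]],(255,0,255),T0)
cv2.imwrite("pics/ov.png",im)
# undisturbed scene view too: lip edge & guide check in earlier cloud of same camera
c0=np.load("cc.npy",allow_pickle=True).item()["scene"]
W=PX.inv().apply(cloud(c0).reshape(-1,3)-S0)*1000
m=(abs(W[:,1])<35)&(W[:,0]>40)&(W[:,0]<75)&(W[:,2]>-15)&(W[:,2]<25)
print([(a,round(float(np.median(W[m&(W[:,0]>=a)&(W[:,0]<a+2),2])))) for a in range(50,74,2) if (m&(W[:,0]>=a)&(W[:,0]<a+2)).any()])
```

```text
[(50, -3), (52, -3), (54, -4), (56, -4), (58, -3), (60, -2), (62, 10), (64, 10), (66, 12), (68, 13), (70, 12), (72, 12)]
```

View pics/ov.png

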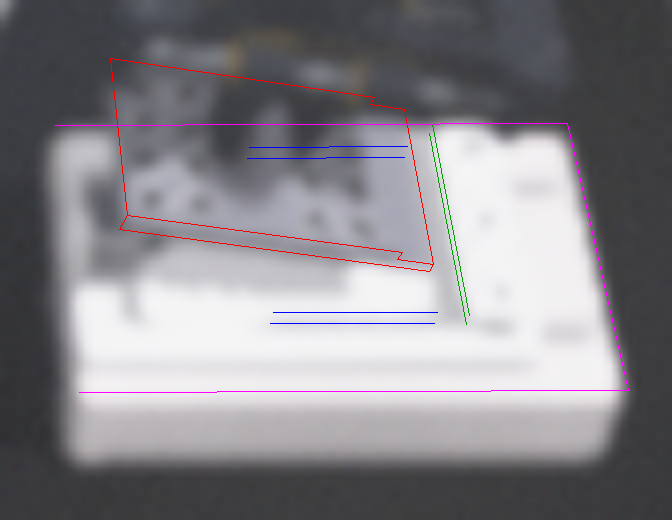

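The overlay agrees to within about 1–2 mm: carrier near edge at (130–430, 225–270), lip front at x≈440. Now I'll feel for the floor.

Run:
```python
from h import *
np.set_printoptions(precision=2,suppress=True,linewidth=200)
b=force(10);print(b)
z=.032
while z>-.006:
    z-=.004 if z>.022 else (.002 if z>.008 else .001)
    go(.042,0,z,TILT,.03)
    f=force()-b;print(round(z*1000,1),tip_now(),f)
    if f[2]>1.3 or np.hypot(*f[:2])>1.8: break
print(manip.state()['clock'],manip.state()['moment'])
np.save("base.npy",b)
```

```text
[-0.08 -0.08 -2.47]
28.0 [41.91 -0.02 27.85  0.    0.22] [-0.37  0.21 -0.42]
24.0 [41.93 -0.02 23.9  -0.    0.22] [ 0.03  0.19 -0.31]
20.0 [41.94 -0.01 19.88 -0.    0.22] [-0.22 -0.18 -0.43]
18.0 [41.98 -0.01 17.98 -0.    0.22] [ 0.   -0.15 -0.49]
16.0 [41.96 -0.03 15.91 -0.    0.22] [ 0.21  0.13 -0.36]
14.0 [41.96 -0.02 13.94 -0.    0.22] [-0.22  0.03 -0.19]
12.0 [41.96 -0.03 11.93 -0.    0.22] [ 0.17 -0.06 -0.16]
10.0 [41.95  0.01  9.94  0.    0.22] [-0.08  0.27 -0.49]
8.0 [41.95 -0.02  7.94 -0.    0.22] [0.16 0.37 0.11]
7.0 [42.   -0.03  7.   -0.    0.22] [ 0.13  0.25 -0.2 ]
6.0 [41.99 -0.04  5.96 -0.    0.22] [-0.04 -0.01 -0.12]
5.0 [42.    0.    5.01  0.    0.22] [0.01 0.23 0.27]
4.0 [41.96 -0.02  3.94 -0.    0.22] [ 0.37  0.08 -0.43]
3.0 [41.98 -0.01  2.98 -0.    0.22] [-0.26  0.14 -0.38]
2.0 [41.98  0.02  2.    0.    0.22] [-0.17  0.2  -0.11]
1.0 [42.01 -0.02  1.01  0.    0.22] [ 0.08  0.09 -0.07]
0.0 [42.21  0.07  0.47  0.    0.22] [-0.28 -0.75  3.  ]
17.5 [0.05 0.17 0.05]
```

Floor felt at about z = 0.5. Next I'll probe gently to each side and centre between the guides.

Run:
```python
from h import *
np.set_printoptions(precision=2,suppress=True,linewidth=200)
go(.042,0,.0016,TILT,.03);b=force(10);print(b)
lim=[]
for s in(1,-1):
    y=0
    while abs(y)<.006:
        y+=s*.0007;go(.042,y,.0016,TILT,.02);f=force(5)-b
        if abs(f[1])>1.3: break
    print(s,y*1000,tip_now(),f);lim.append(y)
    go(.042,0,.0016,TILT,.02)
print(manip.state()['clock'])
yc=np.mean(lim);go(.042,yc,.0016,TILT,.02);print(yc,tip_now(),force(8)-b)
```

```text
[-0.06  0.06 -2.74]
1 4.2 [41.73  3.56  1.57 -0.    0.22] [-1.57 -4.39  2.23]
-1 -4.2 [41.81 -3.59  1.7   0.    0.22] [-1.34  4.08  0.56]
22.6333
0.0 [42.03 -0.28  1.51 -0.    0.22] [0.2  0.11 0.01]
```

Centred. Now I'll insert the tongue until it meets the stop.

Run:
```python
from h import *
np.set_printoptions(precision=2,suppress=True,linewidth=200)
b=force(8);x=.042
while x<.076:
    x+=.002 if x<.054 else .001
    go(x,0,.0013,TILT,.03);f=force(5)-b
    print(round(x*1000,1),tip_now()[:3],f)
    if f[0]<-1.3 or abs(f[2])>1.8: break
print(manip.state()['clock'])
```

```text
44.0 [44.06  0.02  1.29] [-0.36 -0.1  -0.07]
46.0 [46.03 -0.02  1.29] [-0.46 -0.41  0.1 ]
48.0 [48.02 -0.02  1.27] [ 0.09 -0.15  0.11]
50.0 [50.02 -0.01  1.29] [-0.03 -0.29  0.19]
52.0 [51.98 -0.02  1.27] [-0.2  -0.07  0.11]
54.0 [54.06 -0.04  1.31] [-0.18 -0.53 -0.12]
55.0 [55.02 -0.    1.3 ] [-0.37 -0.07  0.44]
56.0 [56.03 -0.02  1.3 ] [-0.11 -0.51 -0.13]
57.0 [57.01  0.05  1.28] [ 0.28 -0.04  0.18]
58.0 [58.03 -0.03  1.27] [-0.54 -0.23 -0.08]
59.0 [59.01 -0.01  1.3 ] [-0.28 -0.26 -0.28]
60.0 [60.    0.01  1.29] [-0.36 -0.2   0.47]
61.0 [60.99 -0.02  1.27] [-0.36 -0.1  -0.03]
62.0 [62.01 -0.01  1.3 ] [-0.06  0.07 -0.26]
63.0 [63.   -0.03  1.26] [-0.44 -0.05 -0.2 ]
64.0 [63.99  0.    1.27] [-0.64 -0.25  0.28]
65.0 [65.02 -0.02  1.31] [-0.26 -0.17 -0.03]
66.0 [66.02 -0.01  1.3 ] [-0.28 -0.42  0.29]
67.0 [67.03 -0.    1.3 ] [-0.28  0.17  0.36]
68.0 [68.02  0.01  1.28] [ 0.22 -0.5   0.35]
69.0 [68.82  0.01  1.24] [-1.28  0.05  0.55]
70.0 [68.89  0.06  1.15] [-5.59  0.08  3.26]
30.4833
```

Contact at tip x≈68.8 matches the stop, since the tongue's upper corner leads by about 1 mm at this tilt. I'll back off slightly and rotate the front down, watching the force.

Run:
```python
from h import *
np.set_printoptions(precision=2,suppress=True,linewidth=200)
go(.0682,0,.0011,TILT,.02);manip.set_gripper(0,40)
b=np.load("base.npy");print(force()-b,tip_now())
for th in list(np.arange(.20,.159,-.02))+list(np.arange(.145,-.001,-.012))+[0]:
    a=th/TILT
    go(.0688-.0006*a,0,.0006+.0005*a,th,.03);f=force(5)-b
    print(round(th,3),tip_now(),f)
    if f[2]>13 or abs(f[0])>8: break
s=manip.state();print(s['clock'],s['gripper_width'])
```

```text
[ 0.08  0.28 -0.28] [68.58 -0.03  1.2  -0.    0.22]
0.2 [68.4  -0.02  1.2   0.    0.2 ] [-0.13 -0.35 -0.27]
0.18 [68.53  0.03  1.17  0.    0.18] [ 0.09 -0.47 -0.36]
0.16 [68.61 -0.01  1.13 -0.    0.16] [-0.13  0.29 -0.73]
0.145 [68.55  0.01  1.06  0.    0.14] [ 0.25  0.34 -0.11]
0.133 [69.15  0.1   1.42  0.    0.13] [2.41 0.1  0.06]
0.121 [69.    0.16  1.41  0.    0.12] [2.87 0.19 1.84]
0.109 [68.72  0.11  1.09  0.    0.11] [3.09 0.58 2.21]
0.097 [68.57  0.01  0.86 -0.    0.1 ] [3.1  0.38 2.78]
0.085 [68.23 -0.1   0.23  0.    0.09] [ 3.74  0.59 -0.37]
0.073 [68.35 -0.08  0.44  0.    0.07] [ 3.35  0.66 -1.16]
0.061 [68.49 -0.01  0.64  0.    0.06] [ 3.65  0.3  -0.76]
0.049 [68.57  0.01  0.69  0.    0.05] [ 3.38  0.35 -0.33]
0.037 [68.62  0.02  0.68  0.    0.04] [ 3.3   0.46 -0.53]
0.025 [68.59  0.01  0.55  0.    0.03] [ 3.22  0.38 -0.55]
0.013 [67.88 -0.25 -0.33  0.    0.01] [ 2.09  0.57 -3.26]
0.001 [67.91 -0.12  0.13  0.    0.  ] [ 0.55  0.17 -2.11]
0 [68.77  0.01  0.69 -0.    0.  ] [ 0.06 -0.28 -0.72]
36.7167 0.013857168251758572
```

The horizontal spring force rose on contact and vanished near tilt 0.02, so it probably snapped. I'll press lightly until the floor carries load, tug gently to confirm, then look.

Run:
```python
from h import *
np.set_printoptions(precision=2,suppress=True,linewidth=200)
b=np.load("base.npy")
for z in(.0002,-.0004,-.001,-.0016):
    go(.0688,0,z,0,.02);f=force(5)-b;print(z,tip_now(),f)
    if f[2]>6:break
# tug test: raise the front slightly about the tongue
for th in(.006,.012,.018,.024,.03):
    go(.0688,0,.0005,th,.02);f=force(5)-b;print(th,tip_now(),f)
    if f[2]<-3.0:break
go(.0688,0,.0003,0,.02);print(force(5)-b,tip_now())
s=cams.capture("scene");cv2.imwrite("pics/seat.png",cv2.resize(s["image"][195:280,300:400],(700,595),interpolation=cv2.INTER_CUBIC))
print(manip.state()['clock'])
```

```text
0.0002 [68.79 -0.02  0.22  0.    0.  ] [ 0.23  0.34 -0.32]
-0.0004 [68.89 -0.    0.14 -0.   -0.  ] [-2.19 -0.69  4.54]
-0.001 [68.87  0.04  0.13  0.   -0.  ] [-3.52 -1.09  8.21]
0.006 [68.92 -0.    0.12 -0.    0.01] [ 0.34 -0.23  0.37]
0.012 [68.78 -0.1  -0.14 -0.    0.01] [ 1.79  0.19 -4.66]
[ 0.21  0.54 -0.79] [68.55  0.    0.57  0.    0.  ]
38.7667
```

View pics/seat.png

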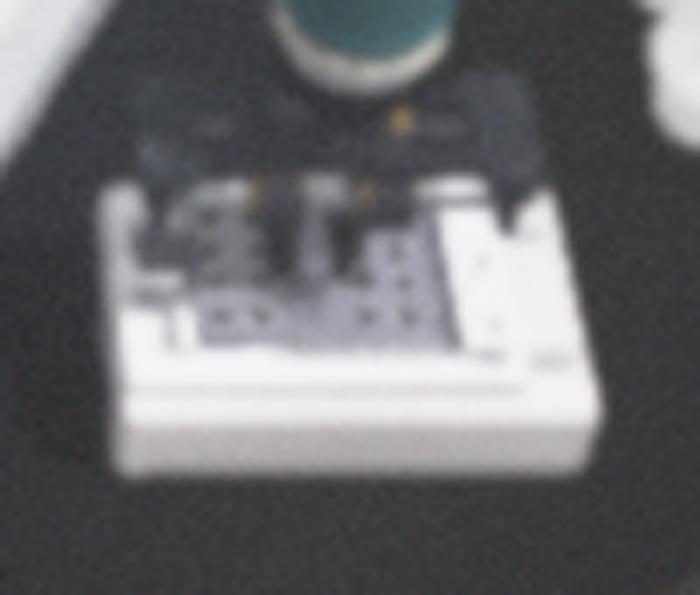

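The carrier lies flat between the guides with its tongue under the lip, and the tug test shows the catch holding. Now release and retreat.

Run:
```python
from h import *
np.set_printoptions(precision=2,suppress=True,linewidth=200)
go(.0688,0,.0001,0,.02);manip.set_gripper(.045)
go(.0688,0,.10,0,.08)
p,o=tool(at_tip(.0688,0,.16,0)+[-.08,.25,0.05],TS+.6,0,F);manip.move_pose(p,o);manip.dwell(.3)
L=[cams.capture("top") for _ in range(5)]
z=np.array([l["z_map"] for l in L]);z[z==0]=np.nan;c=L[0];c["z_map"]=np.nan_to_num(np.nanmedian(z,0)).astype(np.float32)
W=PX.inv().apply(cloud(c).reshape(-1,3)-S0)*1000
for ya,yb in((-38,-27),(27,38),(-12,12)):
    m=(W[:,1]>ya)&(W[:,1]<yb)
    print(ya,[(a,round(float(np.median(W[m&(W[:,0]>=a)&(W[:,0]<a+5),2])),1)) for a in range(-85,80,5) if (m&(W[:,0]>=a)&(W[:,0]<a+5)).any()])
s=cams.capture("scene")
cv2.imwrite("pics/end.png",np.hstack([cv2.resize(c["image"][160:260,310:430],(400,333),interpolation=cv2.INTER_CUBIC),cv2.resize(s["image"][190:290,290:410],(400,333),interpolation=cv2.INTER_CUBIC)]))
print(manip.state()['clock'],force())
```

```text
-38 [(-85, 0.5), (-80, 6.5), (-75, 10.0), (-70, 8.7), (-65, 10.9), (-60, 11.6), (-55, 10.9), (-50, 10.8), (-45, 11.1), (-40, 10.5), (-35, 11.5), (-30, 9.6), (-25, 10.6), (-20, 9.6), (-15, 10.5), (-10, 9.4), (-5, 9.2), (0, 9.8), (5, 10.9), (10, 11.5), (15, 10.8), (20, 10.9), (25, 10.6), (30, 11.6), (35, 12.5), (40, 10.7), (45, 10.7), (50, 9.2), (55, 5.9), (60, 14.0), (65, 16.7), (70, 15.5), (75, 17.2)]
27 [(-85, 0.9), (-80, 4.7), (-75, 9.7), (-70, 9.0), (-65, 9.6), (-60, 10.8), (-55, 11.1), (-50, 11.7), (-45, 11.7), (-40, 11.3), (-35, 12.6), (-30, 10.5), (-25, 10.7), (-20, 9.1), (-15, 9.2), (-10, 10.0), (-5, 10.9), (0, 10.4), (5, 9.9), (10, 11.2), (15, 10.6), (20, 9.3), (25, 10.9), (30, 10.7), (35, 11.2), (40, 10.8), (45, 10.6), (50, 8.4), (55, 5.7), (60, 14.6), (65, 15.4), (70, 16.4), (75, 15.5)]
-12 [(-85, 20.0), (-80, 21.0), (-75, 23.4), (-70, 23.1), (-65, 13.1), (-60, 11.6), (-55, 11.5), (-50, 11.4), (-45, 11.3), (-40, 10.9), (-35, 11.6), (-30, 10.6), (-25, 10.7), (-20, 32.3), (-15, 42.8), (-10, 42.9), (0, 12.2), (5, 10.6), (10, 11.1), (15, 11.2), (20, 10.6), (25, 9.6), (30, 10.6), (35, 11.4), (40, 12.1), (45, 11.1), (50, 9.4), (55, 5.4), (60, 14.2), (65, 15.9), (70, 16.5), (75, 16.1)]
42.7333 [-0.01  0.64  0.18]
```

View pics/end.png

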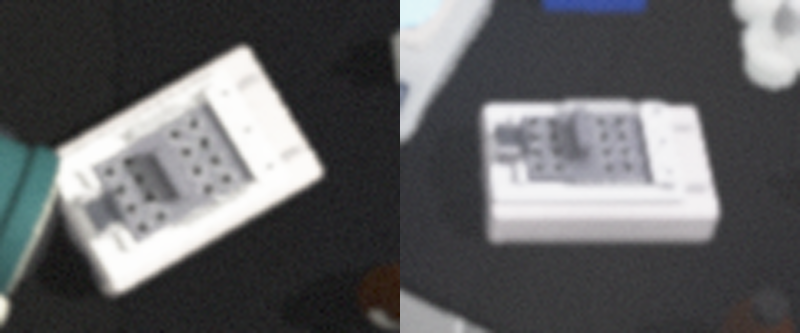

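The carrier lies flat, with its top about 10–11 mm above the floor along its whole length. The tongue is under the lip, the catch is over the front edge, and the arm is clear.

```bash
python3 -c "
from cell import order;print(order.close_job())"
```

```text
the job is handed in; nothing more can be done
None
```

The carrier is loaded on the shaker: tongue under the lip, catch snapped over the front edge, lying flat and released. The job was handed in at about 43 s of the 64 s allowed.

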